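# Clear the tacking stand and load the next tube

## Task

The yellow rod-stub can is standing on the blue two-rail welding stand: lift it off and set it down gently, upright and wholly on the round orange mat, without tipping it on the way. Then lay the loose square aluminium tube on the freed stand, squarely across the two rails and centred on them, set down rather than dropped. Leave the bottle, the green tin, the hammer and the red square where they are.

Things in the scene. Friction and masses are not known exactly. Their poses are not given: they have to be found in the camera images.
- can: Yellow open round can for welding-rod stubs, outside diameter 90, wall 3, height 85 mm, about 0.45 kg, with a rigid arched carrying handle over its mouth. Origin: centre of its underside; z up; x along the handle's grip. Two thin steel uprights (8 mm) rise at x = +-47 mm to the grip. It starts standing on the stand.
- can_grip (a point): Middle of the can's black handle grip, a level bar 64 long (along the can's x), 16 wide, 16 mm high; 137 mm above the can's underside, so 44 mm is free between the can's rim and the bar.
- stand: Blue welding stand, fixed to the bench: two parallel level rails of 20 x 20 mm bar, each 160 long, along the stand's x, centred at y = +-35 (50 mm gap between them), tops 60 mm above the bench, on legs with foot plates 110 mm wide at x = +-65. Origin: on the bench under its middle; z up.
- stand_top (a point): Point midway between the two rails, level with their top faces (60 mm above the bench); axes as the stand.
- mat: Round orange mat, fixed to the bench, diameter 140, 8 mm thick. Origin: centre of its underside.
- mat_top (a point): Centre of the mat's upper face, 8 mm above the bench.
- tube: Loose square aluminium-coloured metal tube, 180 long (along its x), 30 x 30 mm outside, wall 3 mm, about 0.3 kg. Origin: its very centre. It starts lying flat on the bench, centre 15 mm up.
- bottle: Bystander: white bottle with red cap, diameter 64, height 170 mm. Origin: centre of underside.
- tin: Bystander: closed green tin without handle, diameter 90, height 100 mm. Origin: centre of underside.
- hammer: Bystander: hammer 260 mm long lying on the bench along its x, head to +x. Origin: underside.
- square: Bystander: red magnetic welding square, legs 90 mm, 22 mm high, lying flat. Origin: underside, near its middle.
Things that resemble listed ones, but are neither listed nor needed, are in the scene too. Of the things shaped like the can, the yellow one is meant. Of the things shaped like the tube, the aluminium one is meant.

How it is judged:
By the outcome, as a careful person would: the job done as asked, in the order asked, and still so for the second after the job is handed in, with the robot touching nothing.
It also fails if it takes over 72 s, if anything falls off the work surface, if the arm or the gripper's body presses on something with over 40 N, if the wrist force passes 120 N, or if a joint passes its speed limit or range.

## Robot

A 6-joint arm with a two-finger parallel gripper is mounted at the origin on the work surface. World frame = base frame: x ahead of the robot, y to its left, z up, the work surface at z = 0. Lengths are in m, angles in rad, forces in N, time in s.
With the tool pointing down it reaches from about 0.225 to 0.725 m from the base axis. Payload 3.1 kg.
Tool frame: the origin (TCP) lies midway between the tips of the shut fingers; the grasp point (between the pads) lies 19 mm behind it; z points along the fingers, y is the line along which they close (so a half turn about z gives the same grasp; the last joint's range is limited). The gripper opens to 85 mm and grips with 20 to 120 N. Pads are 22 mm wide; open, the fingers measure 114 mm over their backs; the gripper's body (76 mm by 85 mm) begins 54 mm behind the grasp point. The pads swing forward as they close: fully open they stand 13 mm farther back than shut.
Start: joints at [-1.409, 0.048, 0.099, 1.622, 0, 1.443], TCP at [0.15, -0.503, 0.231] pointing down, gripper open.
Joint ranges: [-2.91, 2.91], [-0.99, 1.94], [-1.21, 1.42], [-2.12, 2.29], [-1.49, 1.47], [-3.14, 3.14]. Speed limits (rad/s): [2.79, 2.79, 3.14, 3.14, 3.14, 3.14].

## Interface

Orientations are given as a unit quaternion [w, x, y, z].
In Python, from cell import sense, read_camera, get_calibration, hand_in, trace gives the robot as it stands.
- The arm moves only by the shell command python3 -m crank 'ROWS' [FORCE]. ROWS is JSON, a list of rows, each an object of numbers: "dx", "dy", "dz": the shift along the world's x, y, z in units of 100 mm (1.0 is 100 mm); "rx", "ry", "rz": the turn, a rotation vector about the world's x, y, z in units of 60 degrees (1.0 is 60 degrees); "jaw": the opening, from -1 (shut) to 1 (fully open). A call has 1 to 8 rows; each row is the pose to reach, as a shift and turn from the pose commanded when the call began; what a row does not reach only later rows make up. A row lasts 1/8 s, in which the tool goes at most 62.5 mm and 10.7 degrees, less where a joint would pass 70% of its speed; a pose out of reach is approached as far as the arm can. A call with a number of a shift or a turn outside -1 to 1 is refused whole. A call with a gripper value outside its range is refused whole. The fingers move at their own pace and stop on an object; FORCE is the grip in N (left out, the last holds). Time passes only in rows, so rows that repeat a pose let the fingers close. It gives the time, the measured TCP pose, the force, the opening and the grip force at its end, in the units of the state.
- sense(): the state, without advancing time (a new reading comes with each control period).
- read_camera(name): name is "scene" or "top" or "wrist"; returns the picture (480x640x3 uint8, red, green, blue); there is no depth.
- get_calibration(name): a dict with "K" (3x3 intrinsics, pixels), "view" (4x4, takes a point from world to camera coordinates). Camera axes: x right, y down, z forward; pixel columns grow to the right and rows downward; lengths in m; the calibration is good to about 2 mm. A picture is of the moment at which its call begins: read the wrist's pose just before it. get_calibration takes no time and is no camera call; for the wrist camera it gives the pose at the moment of the call.
- hand_in(): hands the job in; it is judged then, once.
Trained networks look in the newest picture that a camera, given by its name, has taken for a name from the list of things; names that differ only in an ending like _2 or _b are one class to them, and where a whole thing is asked for, a point or a joint stands for the part that bears it (a point fixed in the world has none). Each returns a list of dicts, best first, with "confidence" (0 to 1); they miss things now and then, are a little off and sometimes report something else, mostly with a low value. They report only what shows in the picture. A call takes as long as a camera call. They do not tell look-alikes from the thing itself.
- trace(camera, name): "pixels" (480x640 bool, what is visible of it) and "point" ([column, row] in pixels, amid what is visible of it).
The state is a dict: "clock": time; "joint_positions": joint angles; "qd": joint speeds; "joint_efforts": joint torques, N m; "ee_pos": TCP position; "eef_rot": TCP orientation; "force": force on the tool from outside, world axes, zero at the start; "moment": the same for the moment, N m; "gripper_width": finger opening in m; "grasp_force": force on a finger pad.
Only numpy, scipy, OpenCV 4.12 (cv2) and the standard library are available. Lean on these libraries where they do the work, as an engineer would, in place of code of your own. Each camera call takes 0.05 s, during which the arm holds its last target. There are 200 camera calls.

## Working session

There is one attempt and no reset: what is moved stays moved. The work goes in short steps, Python scripts to look and compute and a shell command to move; the robot and the scene stay as the last step left them, time stands still between calls to the robot, and variables do not carry over. Pictures are saved under pics/ and viewed, at most 10 in all, crops included, and the job is handed in when it is done.

```bash
mkdir -p pics
cat > h.py <<'E'
import numpy as np,cv2
from cell import sense,read_camera,get_calibration,trace
def ray(cam,uv,z):
    c=get_calibration(cam);K=np.array(c["K"]);V=np.array(c["view"])
    R=V[:3,:3];o=-R.T@V[:3,3];d=R.T@np.linalg.inv(K)@np.array([uv[0],uv[1],1.])
    return o+d*(z-o[2])/d[2]
def proj(cam,p):
    c=get_calibration(cam);q=np.array(c["view"])[:3]@np.append(p,1);q=np.array(c["K"])@q;return q[:2]/q[2]
def save(img,n): cv2.imwrite("pics/"+n,img[:,:,::-1])
E
python3 - <<'E'
from h import *
for c in("top","scene"):
    save(read_camera(c),c+"0.png")
    for n in("can","can_grip","stand","mat","tube"):
        for d in trace(c,n):
            p=d["pixels"];ys,xs=np.nonzero(p);print(c,n,round(d["confidence"],2),np.round(d["point"]),xs.min(),xs.max(),ys.min(),ys.max(),np.round(ray(c,d["point"],{"can":.05,"can_grip":.197,"stand":.06,"mat":.008,"tube":.03}[n]),3))
print(sense())
E
```

```text
top can 0.91 [329. 233.] 312 344 218 250 [ 0.555 -0.136  0.05 ]
top can 0.82 [262. 242.] 245 280 223 257 [0.53  0.056 0.05 ]
top can 0.66 [213. 325.] 194 232 307 342 [0.295 0.193 0.05 ]
top can_grip 0.96 [263. 240.] 246 280 223 257 [0.522 0.035 0.197]
top can_grip 0.9 [214. 323.] 194 232 307 341 [0.314 0.156 0.197]
top can_grip 0.73 [328. 232.] 312 345 218 251 [ 0.541 -0.131  0.197]
top stand 0.76 [268. 259.] 238 296 211 276 [0.481 0.038 0.06 ]
top mat 0.78 [161. 278.] 137 185 250 296 [0.43  0.358 0.008]
top tube 0.97 [481. 272.] 447 510 262 287 [ 0.44  -0.578  0.03 ]
top tube 0.7 [400. 266.] 377 426 242 288 [ 0.459 -0.343  0.03 ]
scene can 0.96 [373. 231.] 358 392 200 256 [0.456 0.041 0.05 ]
scene can 0.87 [432. 201.] 412 445 173 225 [0.287 0.204 0.05 ]
scene can 0.83 [306. 245.] 287 324 217 271 [ 0.544 -0.133  0.05 ]
scene can_grip 0.98 [375. 229.] 356 392 200 257 [0.62  0.049 0.197]
scene can_grip 0.81 [430. 201.] 412 445 172 225 [0.486 0.18  0.197]
scene can_grip 0.57 [305. 248.] 287 323 218 270 [ 0.712 -0.103  0.197]
scene stand 0.58 [369. 264.] 338 404 236 288 [0.598 0.044 0.06
[... 229 characters left out ...]
ns': array([-1.40877862e+00,  4.79631152e-02,  9.92086456e-02,  1.62200268e+00,
       -2.16102637e-05,  1.44301890e+00]), 'qd': array([ 1.27547748e-04, -5.57270475e-04,  9.08260437e-05,  1.00384951e-03,
        1.39039452e-03, -7.61425101e-04]), 'joint_efforts': array([-7.22565019e-04, -3.38361919e+01,  3.19936645e+01,  1.11259560e-03,
       -2.17926563e-04, -4.31505669e-06]), 'ee_pos': array([ 0.15001352, -0.50310472,  0.23133511]), 'eef_rot': array([ 1.97695993e-05,  9.89520701e-01,  1.44391070e-01, -1.04682242e-05]), 'force': array([-0.71536109,  0.06565297,  0.04960902]), 'moment': array([ 0.02174139, -0.00587985, -0.0214426 ]), 'grasp_force': 0.0, 'gripper_width': 0.08532106965870456}
```

View pics/top0.png

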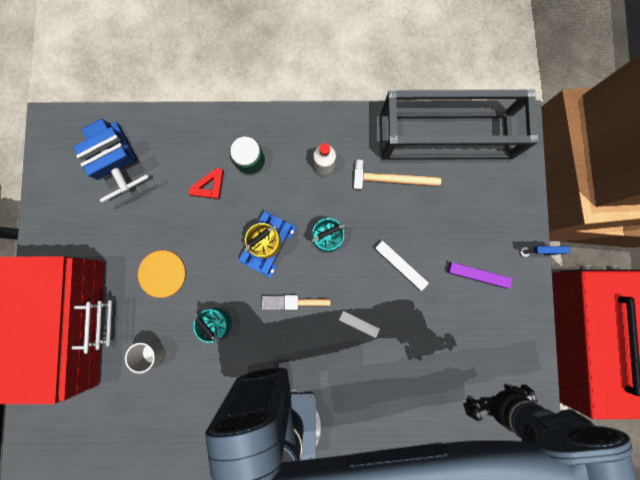

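View pics/scene0.png

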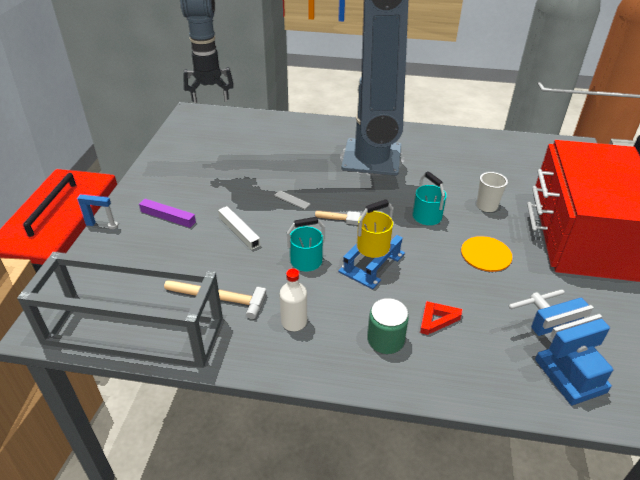

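The top picture shows the yellow can on the stand at (262,240). The teal cans at (329,233) and (213,325) are look-alikes. The mat is at (161,273). For the tube, the candidates are the pale one at (402,265), the purple one at (481,274) and the short flat grey bar at (358,324). I choose the yellow can and the pale tube, and I'll check both in a close crop.

Run:
```python
from h import *
t=read_camera("top")
a=cv2.resize(t[200:290,230:350],None,fx=5,fy=5,interpolation=cv2.INTER_CUBIC)
b=cv2.resize(t[230:350,330:440],(412,450),interpolation=cv2.INTER_CUBIC)
save(np.hstack([a[:, :385],b]),"crop1.png")
hsv=cv2.cvtColor(t,cv2.COLOR_RGB2HSV)
# mat circle
m=cv2.inRange(hsv,(8,150,120),(22,255,255));m[:, :130]=0;m[:,200:]=0
ys,xs=np.nonzero(m);P=np.array([ray("top",(x,y),.008) for x,y in zip(xs,ys)]);print("mat",P.mean(0),np.ptp(P,0))
# tube
for d in trace("top","tube"):
    ys,xs=np.nonzero(d["pixels"]);P=np.array([ray("top",(x,y),.03)[:2] for x,y in zip(xs,ys)],np.float32);r=cv2.minAreaRect(P);w,v=np.linalg.eigh(np.cov(P.T));print("tube",r,np.degrees(np.arctan2(v[1,1],v[0,1])))
# stand blue, in 
m=cv2.inRange(hsv,(100,120,60),(125,255,255));m[:, :230]=0;m[:,305:]=0;m[:205]=0;m[285:]=0
ys,xs=np.nonzero(m);P=np.array([ray("top",(x,y),.06)[:2] for x,y in zip(xs,ys)],np.float32);print("stand",cv2.minAreaRect(P),len(P))
# handle dark pixels inside can area
m=(t.max(2)<50).astype(np.uint8);m[:,:240]=0;m[:,285:]=0;m[:220]=0;m[260:]=0
ys,xs=np.nonzero(m);P=np.array([ray("top",(x,y),.205)[:2] for x,y in zip(xs,ys)],np.float32);w,v=np.linalg.eigh(np.cov(P.T));print("grip",P.mean(0),len(P),xs.mean(),ys.mean(),np.degrees(np.arctan2(v[1,1],v[0,1])),cv2.minAreaRect(P))
m=cv2.inRange(hsv,(23,120,80),(34,255,255));ys,xs=np.nonzero(m);print("yellow",xs.min(),xs.max(),ys.min(),ys.max())
```

```text
mat [0.44234869 0.35895648 0.008     ] [1.35747827e-01 1.36959843e-01 2.22044605e-16]
tube ((0.4336152970790863, -0.5729368329048157), (0.18423160910606384, 0.03467362001538277), 75.55745697021484) 75.17329304230594
tube ((0.46099182963371277, -0.3471263349056244), (0.17879588901996613, 0.03423227369785309), 46.577083587646484) 46.51668503658909
stand ((0.5249296426773071, 0.04036158323287964), (0.10645031929016113, 0.16316258907318115), 63.546165466308594) 953
grip [0.52657205 0.04915863] 47 256.8085106382979 237.63829787234042 126.92209610018293 ((0.5329542756080627, 0.04051263630390167), (0.021200645714998245, 0.07187534123659134), 46.787410736083984)
yellow 245 278 223 257
```

View pics/crop1.png

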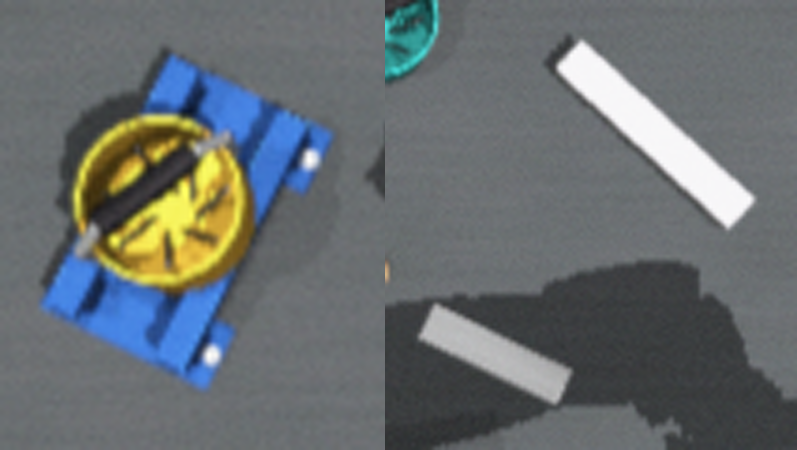

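The crop confirms both choices. The yellow can's handle runs from (248,248) to (274,228) in top pixels. The pale hollow tube measures 179 x 34 mm, so it is the tube. The grey bar is only about 120 mm long and flat. Next I'll move over the can with the wrist camera.

```bash
python3 -m crank '[{"dx":0.2,"dy":0.4,"dz":0.4,"rz":0.15},{"dx":0.5,"dy":0.9,"dz":0.8,"rz":0.3}]' 30
for i in 1 2 3 4; do python3 -m crank '[{"dx":0.3,"dy":0.45,"dz":0.1,"rz":0.15},{"dx":0.6,"dy":0.9,"dz":0.2,"rz":0.3}]'; done
python3 -m crank '[{"dx":0.3,"dy":0.45,"rz":0.15},{"dx":0.6,"dy":0.9,"rz":0.3},{"dx":0.6,"dy":0.9,"rz":0.3}]'
python3 - <<'E'
from h import *
s=sense();print(s["clock"],s["ee_pos"],s["eef_rot"],s["joint_positions"])
save(read_camera("wrist"),"w1.png")
for n in("can","can_grip","stand"):
    for d in trace("wrist",n):
        ys,xs=np.nonzero(d["pixels"]);print(n,round(d["confidence"],2),d["point"],xs.min(),xs.max(),ys.min(),ys.max(),ray("wrist",d["point"],{"can":.1,"can_grip":.197,"stand":.06}[n]))
E
```

```text
0.7 [ 0.15000989 -0.50311578  0.23134684] [3.38289706e-05 9.89520065e-01 1.44395431e-01 8.63132778e-07] [-1.40880236e+00  4.79569647e-02  9.92256333e-02  1.62199732e+00
  5.69660530e-07  1.44298635e+00]invalid input
invalid input
invalid input
invalid input
invalid input
invalid input
```

View pics/w1.png

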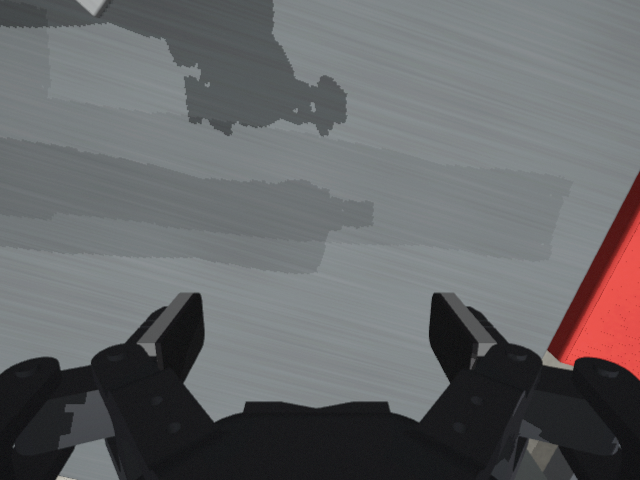

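The arm didn't move: the wrist view still shows the empty bench. The rows were refused, probably because every key is required.

```bash
python3 -m crank '[{"dx":0.2,"dy":0.4,"dz":0.4,"rx":0,"ry":0,"rz":0.15,"jaw":1},{"dx":0.5,"dy":0.9,"dz":0.8,"rx":0,"ry":0,"rz":0.3,"jaw":1}]' 30
```

```text
clock: 1.15
ee_pos: [0.1965, -0.4181, 0.307]
eef_rot: [-0.001, 0.954, 0.299, 0.0]
force: [0.2, -0.4, 0.7]
gripper_width: 0.0855
grasp_force: 0.0
```

```bash
python3 -m crank '[{"dx":0.3,"dy":0.45,"dz":0.1,"rx":0,"ry":0,"rz":0.15,"jaw":1},{"dx":0.6,"dy":0.9,"dz":0.2,"rx":0,"ry":0,"rz":0.3,"jaw":1}]'
python3 -m crank '[{"dx":0.3,"dy":0.45,"dz":0.1,"rx":0,"ry":0,"rz":0.15,"jaw":1},{"dx":0.6,"dy":0.9,"dz":0.2,"rx":0,"ry":0,"rz":0.3,"jaw":1}]'
python3 -m crank '[{"dx":0.3,"dy":0.45,"dz":0.1,"rx":0,"ry":0,"rz":0.15,"jaw":1},{"dx":0.6,"dy":0.9,"dz":0.2,"rx":0,"ry":0,"rz":0.3,"jaw":1}]'
python3 -m crank '[{"dx":0.3,"dy":0.45,"dz":0.1,"rx":0,"ry":0,"rz":0.15,"jaw":1},{"dx":0.6,"dy":0.9,"dz":0.2,"rx":0,"ry":0,"rz":0.3,"jaw":1}]'
python3 -m crank '[{"dx":0.3,"dy":0.45,"dz":0,"rx":0,"ry":0,"rz":0.15,"jaw":1},{"dx":0.6,"dy":0.9,"dz":0,"rx":0,"ry":0,"rz":0.3,"jaw":1},{"dx":0.6,"dy":0.9,"dz":0,"rx":0,"ry":0,"rz":0.3,"jaw":1}]'
python3 - <<'E'
from h import *
s=sense();print(s["clock"],s["ee_pos"],s["eef_rot"],s["joint_positions"])
save(read_camera("wrist"),"w2.png")
for n in("can","can_grip","stand"):
    for d in trace("wrist",n):
        ys,xs=np.nonzero(d["pixels"]);print(n,round(d["confidence"],2),d["point"],xs.min(),xs.max(),ys.min(),ys.max(),ray("wrist",d["point"],{"can":.1,"can_grip":.197,"stand":.06}[n]))
E
```

```text
clock: 1.4
ee_pos: [0.2573, -0.3278, 0.3277]
eef_rot: [0.001, 0.896, 0.445, 0.0]
force: [0.3, -0.2, 0.6]
gripper_width: 0.0855
grasp_force: 0.0
clock: 1.65
ee_pos: [0.3173, -0.2374, 0.3472]
eef_rot: [0.001, 0.815, 0.58, 0.0]
force: [1.8, -0.2, 0.4]
gripper_width: 0.0856
grasp_force: 0.0
clock: 1.9
ee_pos: [0.3773, -0.1474, 0.3673]
eef_rot: [0.001, 0.714, 0.7, 0.0]
force: [1.8, -0.6, 0.1]
gripper_width: 0.0856
grasp_force: 0.0
clock: 2.15
ee_pos: [0.4373, -0.0573, 0.3873]
eef_rot: [0.001, 0.595, 0.803, 0.0]
force: [1.1, -0.4, 0.2]
gripper_width: 0.0853
grasp_force: 0.0
clock: 2.52
ee_pos: [0.4978, 0.034, 0.3851]
eef_rot: [-0.001, 0.462, 0.887, -0.0]
force: [-0.4, 0.2, -1.4]
gripper_width: 0.0853
grasp_force: 0.0
2.525 [0.49777865 0.03399971 0.38511947] [-1.13675025e-03  4.62318772e-01  8.86713063e-01 -7.05832236e-05] [-6.67933700e-02  8.67488606e-02  4.56510399e-01  1.94269623e+00
  7.84935818e-04  8.94423343e-01]
can 0.61 [346.2, 204.9] 303 389 154 261 [0.53393892 0.03907849 0.1       ]
can 0.6 [255.1, 7.7] 227 285 0 18 [0.34021992 0.15031086 0.1       ]
can 0.58 [279.5, 309.6] 240 309 264 366 [ 0.5431701  -0.11487021  0.1       ]
can_grip 0.89 [273.7, 310.0] 240 309 264 365 [ 0.51971885 -0.07357247  0.197     ]
can_grip 0.8 [255.8, 8.0] 226 286 0 18 [0.36778065 0.13563848 0.197     ]
can_grip 0.73 [346.6, 201.7] 302 389 154 261 [0.51569431 0.05171937 0.197     ]
stand 0.93 [327.7, 151.8] 275 400 110 261 [0.48448645 0.07368596 0.06      ]
```

View pics/w2.png

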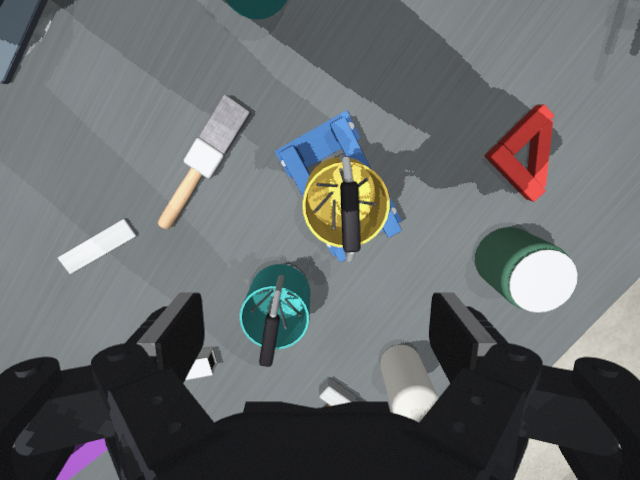

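The wrist view shows the yellow can at (346,204). Its black grip runs from (349,183) to (351,250), nearly vertical in the image, so the finger line is roughly square to it. Teal can, bottle and tin are clear of it.

Run:
```python
from h import *
from scipy.optimize import least_squares
t=read_camera("wrist")
m=(t.max(2)<45).astype(np.uint8);m[:170]=0;m[258:]=0;m[:,:338]=0;m[:,362:]=0
n,l,st,_=cv2.connectedComponentsWithStats(m);k=1+st[1:,4].argmax();ys,xs=np.nonzero(l==k);print("blob",st[k])
r=cv2.minAreaRect(np.float32(np.c_[xs,ys]));print(r)
b=cv2.boxPoints(r);b=b[np.argsort(b[:,1])];e1=b[:2].mean(0);e2=b[2:].mean(0)
for z in(.197,.203):
    a,c=ray("wrist",e1,z),ray("wrist",e2,z);print(z,a,c,(a+c)/2,np.linalg.norm(a-c),np.degrees(np.arctan2((c-a)[1],(c-a)[0])))
print("rim wrist",ray("wrist",(346,204),.145))
hsv=cv2.cvtColor(t,cv2.COLOR_RGB2HSV);m=cv2.inRange(hsv,(22,100,60),(34,255,255))
m[:,:290]=0;m[:,400:]=0;c=max(cv2.findContours(m,0,1)[0],key=cv2.contourArea);h=cv2.convexHull(c)
e=cv2.fitEllipse(h);print("ell",e,ray("wrist",e[0],.145))
print("top rim",ray("top",(261.7,239.5),.145), "top grip",ray("top",(261,238.2),.197))
# stand: blue fit by silhouette box corners
print("proj",proj("wrist",[.525,.04,.197]),proj("top",[.525,.04,.197]))
```

```text
blob [344 178  18  67 567]
((352.5, 211.0), (66.0, 17.0), 90.0)
0.197 [0.50784412 0.07099332 0.197     ] [0.543232   0.02224302 0.197     ] [0.52553806 0.04661817 0.197     ] 0.060240299170059367 -54.0240759067569
0.203 [0.50696203 0.07125937 0.203     ] [0.54171004 0.02339054 0.203     ] [0.52433604 0.04732495 0.203     ] 0.059151073205800264 -54.024075906756906
rim wrist [0.52564149 0.04331312 0.145     ]
ell ((334.8681945800781, 199.69659423828125), (57.61725997924805, 86.52581787109375), 175.77963256835938) [0.5136109  0.04047762 0.145     ]
top rim [0.52778157 0.04462489 0.145     ] top grip [0.52589285 0.03960003 0.197     ]
proj [347.6876153  217.39469492] [260.84020232 238.54902233]
```

```bash
python3 -m crank '[{"dx":0.14,"dy":0.05,"dz":-0.4,"rx":0,"ry":0,"rz":0.02,"jaw":1},{"dx":0.28,"dy":0.09,"dz":-0.8,"rx":0,"ry":0,"rz":0.02,"jaw":1},{"dx":0.28,"dy":0.09,"dz":-0.8,"rx":0,"ry":0,"rz":0.02,"jaw":1},{"dx":0.28,"dy":0.09,"dz":-0.8,"rx":0,"ry":0,"rz":0.02,"jaw":1}]'
python3 - <<'E'
from h import *
s=sense();print(s["ee_pos"],s["eef_rot"])
t=read_camera("wrist");save(t,"w3.png")
for d in trace("wrist","can_grip"): print(d["confidence"],d["point"])
print(proj("wrist",[.5255,.043,.197]),proj("wrist",[.5067,.0689,.197]),proj("wrist",[.5443,.0171,.197]))
E
```

```text
clock: 3.28
ee_pos: [0.5242, 0.0393, 0.3085]
eef_rot: [0.001, 0.456, 0.89, 0.0]
force: [-0.1, 0.1, 0.8]
gripper_width: 0.0851
grasp_force: 0.0
[0.5241662  0.03925564 0.30854582] [7.84918852e-04 4.56156351e-01 8.89899268e-01 2.47553850e-04]
0.8 [241.9, 331.4]
0.79 [323.5, 204.9]
[317.66378082 226.62084356] [317.55370692 180.34934114] [317.76690147 269.96942648]
```

View pics/w3.png

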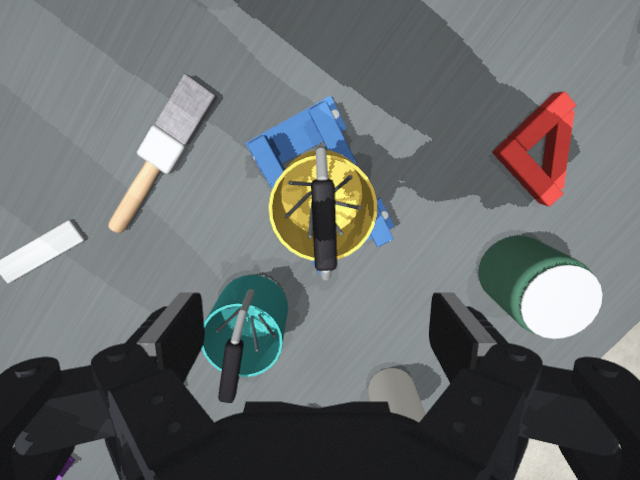

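The wrist view shows the bar from (321,180) to (326,270). That is about 4 mm to the right of the prediction and turned about 3° from it, so I'll correct and descend.

```bash
python3 -m crank '[{"dx":0.05,"dy":0.06,"dz":-0.3,"rx":0,"ry":0,"rz":0.04,"jaw":1},{"dx":0.05,"dy":0.06,"dz":-0.6,"rx":0,"ry":0,"rz":0.04,"jaw":1},{"dx":0.05,"dy":0.06,"dz":-0.9,"rx":0,"ry":0,"rz":0.04,"jaw":1},{"dx":0.05,"dy":0.06,"dz":-0.9,"rx":0,"ry":0,"rz":0.04,"jaw":0.2}]'
python3 -m crank '[{"dx":0,"dy":0,"dz":-0.2,"rx":0,"ry":0,"rz":0,"jaw":0.2},{"dx":0,"dy":0,"dz":-0.4,"rx":0,"ry":0,"rz":0,"jaw":0.2},{"dx":0,"dy":0,"dz":-0.4,"rx":0,"ry":0,"rz":0,"jaw":0},{"dx":0,"dy":0,"dz":-0.4,"rx":0,"ry":0,"rz":0,"jaw":-0.2}]' 
python3 -m crank '[{"dx":0,"dy":0,"dz":0,"rx":0,"ry":0,"rz":0,"jaw":-0.4},{"dx":0,"dy":0,"dz":0,"rx":0,"ry":0,"rz":0,"jaw":-0.5},{"dx":0,"dy":0,"dz":0,"rx":0,"ry":0,"rz":0,"jaw":-0.6},{"dx":0,"dy":0,"dz":0,"rx":0,"ry":0,"rz":0,"jaw":-0.8},{"dx":0,"dy":0,"dz":0,"rx":0,"ry":0,"rz":0,"jaw":-1},{"dx":0,"dy":0,"dz":0,"rx":0,"ry":0,"rz":0,"jaw":-1}]' 40
python3 - <<'E'
from h import *
save(read_camera("wrist"),"w4.png")
E
```

```text
clock: 3.88
ee_pos: [0.5284, 0.046, 0.2159]
eef_rot: [-0.001, 0.437, 0.9, -0.001]
force: [0.9, -0.2, 0.2]
gripper_width: 0.0694
grasp_force: 0.0
clock: 4.38
ee_pos: [0.5307, 0.046, 0.1792]
eef_rot: [0.002, 0.437, 0.9, 0.001]
force: [0.2, -0.2, 0.0]
gripper_width: 0.0343
grasp_force: 0.0
clock: 5.12
ee_pos: [0.5293, 0.0456, 0.1772]
eef_rot: [0.0, 0.437, 0.9, -0.001]
force: [-2.8, -2.4, 5.9]
gripper_width: 0.0154
grasp_force: 40.5
```

View pics/w4.png

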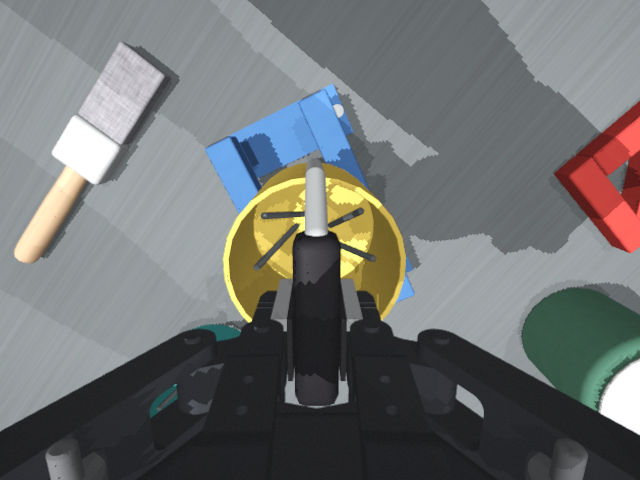

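The grip is held centred at 15.4 mm opening with 40 N. Now I'll lift and carry the can.

```bash
python3 -m crank '[{"dx":0,"dy":0,"dz":0.05,"rx":0,"ry":0,"rz":0,"jaw":-1},{"dx":0,"dy":0,"dz":0.15,"rx":0,"ry":0,"rz":0,"jaw":-1},{"dx":0,"dy":0,"dz":0.3,"rx":0,"ry":0,"rz":0,"jaw":-1},{"dx":0,"dy":0,"dz":0.5,"rx":0,"ry":0,"rz":0,"jaw":-1},{"dx":0,"dy":0,"dz":0.7,"rx":0,"ry":0,"rz":0,"jaw":-1},{"dx":0,"dy":0,"dz":0.85,"rx":0,"ry":0,"rz":0,"jaw":-1},{"dx":0,"dy":0,"dz":0.9,"rx":0,"ry":0,"rz":0,"jaw":-1}]' 50
python3 -m crank '[{"dx":-0.02,"dy":0.08,"dz":0,"rx":0,"ry":0,"rz":0,"jaw":-1},{"dx":-0.06,"dy":0.22,"dz":0,"rx":0,"ry":0,"rz":0,"jaw":-1},{"dx":-0.11,"dy":0.4,"dz":0,"rx":0,"ry":0,"rz":0,"jaw":-1},{"dx":-0.17,"dy":0.6,"dz":0,"rx":0,"ry":0,"rz":0,"jaw":-1},{"dx":-0.22,"dy":0.8,"dz":0,"rx":0,"ry":0,"rz":0,"jaw":-1},{"dx":-0.28,"dy":1,"dz":0,"rx":0,"ry":0,"rz":0,"jaw":-1}]'
python3 -m crank '[{"dx":-0.06,"dy":0.2,"dz":0,"rx":0,"ry":0,"rz":0,"jaw":-1},{"dx":-0.11,"dy":0.4,"dz":0,"rx":0,"ry":0,"rz":0,"jaw":-1},{"dx":-0.17,"dy":0.6,"dz":0,"rx":0,"ry":0,"rz":0,"jaw":-1},{"dx":-0.22,"dy":0.8,"dz":0,"rx":0,"ry":0,"rz":0,"jaw":-1},{"dx":-0.28,"dy":1,"dz":0,"rx":0,"ry":0,"rz":0,"jaw":-1}]'
python3 -m crank '[{"dx":-0.06,"dy":0.2,"dz":0,"rx":0,"ry":0,"rz":0,"jaw":-1},{"dx":-0.12,"dy":0.4,"dz":0,"rx":0,"ry":0,"rz":0,"jaw":-1},{"dx":-0.18,"dy":0.6,"dz":0,"rx":0,"ry":0,"rz":0,"jaw":-1},{"dx":-0.24,"dy":0.8,"dz":0,"rx":0,"ry":0,"rz":0,"jaw":-1},{"dx":-0.28,"dy":0.95,"dz":0,"rx":0,"ry":0,"rz":0,"jaw":-1},{"dx":-0.31,"dy":1,"dz":0,"rx":0,"ry":0,"rz":0,"jaw":-1}]'
python3 -m crank '[{"dx":0.01,"dy":0.07,"dz":0,"rx":0,"ry":0,"rz":0,"jaw":-1},{"dx":0.01,"dy":0.13,"dz":0,"rx":0,"ry":0,"rz":0,"jaw":-1},{"dx":0.01,"dy":0.13,"dz":0,"rx":0,"ry":0,"rz":0,"jaw":-1},{"dx":0.01,"dy":0.13,"dz":0,"rx":0,"ry":0,"rz":0,"jaw":-1}]'
python3 - <<'E'
from h import *
a=read_camera("scene")[150:300,340:540];b=read_camera("top")[220:340,110:290]
save(np.vstack([cv2.resize(a,(400,300)),cv2.resize(b,(400,267))]),"c2.png")
m=cv2.inRange(cv2.cvtColor(read_camera("top"),cv2.COLOR_RGB2HSV),(23,120,80),(34,255,255));ys,xs=np.nonzero(m);print("yellow",xs.min(),xs.max(),ys.min(),ys.max(),len(xs))
E
```

```text
clock: 6.05
ee_pos: [0.5303, 0.0462, 0.2684]
eef_rot: [0.001, 0.437, 0.9, 0.001]
force: [0.3, -0.0, -4.8]
gripper_width: 0.0154
grasp_force: 48.9
clock: 6.8
ee_pos: [0.5005, 0.148, 0.2661]
eef_rot: [-0.001, 0.436, 0.9, -0.0]
force: [1.2, -0.2, -5.4]
gripper_width: 0.0152
grasp_force: 48.9
clock: 7.42
ee_pos: [0.4722, 0.2479, 0.2662]
eef_rot: [-0.001, 0.436, 0.9, -0.0]
force: [-0.9, -0.4, -4.8]
gripper_width: 0.0153
grasp_force: 48.9
clock: 8.18
ee_pos: [0.442, 0.3471, 0.2664]
eef_rot: [-0.0, 0.436, 0.9, -0.0]
force: [0.6, 1.2, -3.8]
gripper_width: 0.0152
grasp_force: 48.9
clock: 8.68
ee_pos: [0.4437, 0.3587, 0.2666]
eef_rot: [0.0, 0.437, 0.899, -0.0]
force: [0.1, -0.1, -5.6]
gripper_width: 0.0152
grasp_force: 49.0
yellow 121 146 252 279 79
```

View pics/c2.png

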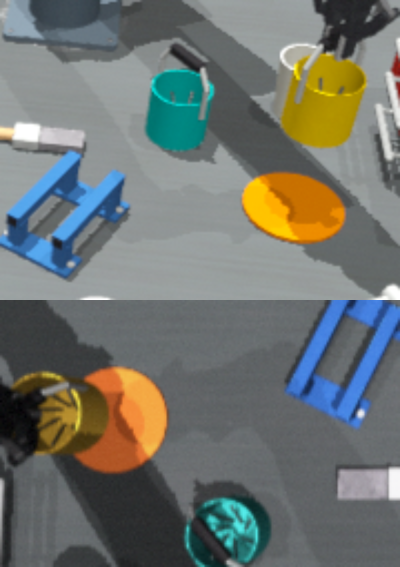

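The can hangs level and upright from the gripper above the mat, and the stand is free. Now I'll lower it gently.

```bash
python3 -m crank '[{"dx":0,"dy":0,"dz":-0.08,"rx":0,"ry":0,"rz":0,"jaw":-1},{"dx":0,"dy":0,"dz":-0.25,"rx":0,"ry":0,"rz":0,"jaw":-1},{"dx":0,"dy":0,"dz":-0.45,"rx":0,"ry":0,"rz":0,"jaw":-1},{"dx":0,"dy":0,"dz":-0.65,"rx":0,"ry":0,"rz":0,"jaw":-1},{"dx":0,"dy":0,"dz":-0.85,"rx":0,"ry":0,"rz":0,"jaw":-1},{"dx":0,"dy":0,"dz":-1,"rx":0,"ry":0,"rz":0,"jaw":-1}]'
python3 -m crank '[{"dx":0,"dy":0,"dz":-0.1,"rx":0,"ry":0,"rz":0,"jaw":-1},{"dx":0,"dy":0,"dz":-0.2,"rx":0,"ry":0,"rz":0,"jaw":-1},{"dx":0,"dy":0,"dz":-0.28,"rx":0,"ry":0,"rz":0,"jaw":-1},{"dx":0,"dy":0,"dz":-0.34,"rx":0,"ry":0,"rz":0,"jaw":-1},{"dx":0,"dy":0,"dz":-0.36,"rx":0,"ry":0,"rz":0,"jaw":-1},{"dx":0,"dy":0,"dz":-0.38,"rx":0,"ry":0,"rz":0,"jaw":-1},{"dx":0,"dy":0,"dz":-0.38,"rx":0,"ry":0,"rz":0,"jaw":-1}]'
```

```text
clock: 9.57
ee_pos: [0.4429, 0.3586, 0.1649]
eef_rot: [-0.0, 0.437, 0.9, -0.001]
force: [-0.3, -0.4, -4.7]
gripper_width: 0.0153
grasp_force: 48.9
clock: 10.45
ee_pos: [0.4436, 0.3591, 0.1288]
eef_rot: [0.0, 0.437, 0.9, 0.0]
force: [-0.4, 0.1, -5.0]
gripper_width: 0.0154
grasp_force: 48.9
```

```bash
python3 -m crank '[{"dx":0,"dy":0,"dz":-0.01,"rx":0,"ry":0,"rz":0,"jaw":-1},{"dx":0,"dy":0,"dz":-0.02,"rx":0,"ry":0,"rz":0,"jaw":-1},{"dx":0,"dy":0,"dz":-0.02,"rx":0,"ry":0,"rz":0,"jaw":-1}]'
```

```text
clock: 10.82
ee_pos: [0.4435, 0.359, 0.1266]
eef_rot: [-0.0, 0.437, 0.9, -0.0]
force: [1.5, -0.6, -5.2]
gripper_width: 0.0151
grasp_force: 49.0
```

```bash
python3 -m crank '[{"dx":0,"dy":0,"dz":-0.01,"rx":0,"ry":0,"rz":0,"jaw":-1},{"dx":0,"dy":0,"dz":-0.02,"rx":0,"ry":0,"rz":0,"jaw":-1},{"dx":0,"dy":0,"dz":-0.02,"rx":0,"ry":0,"rz":0,"jaw":-1}]'
```

```text
clock: 11.2
ee_pos: [0.4436, 0.3591, 0.125]
eef_rot: [0.0, 0.437, 0.9, 0.0]
force: [-0.3, -1.0, -3.4]
gripper_width: 0.0149
grasp_force: 49.2
```

Contact is starting: the measured load has dropped from 5 N to 3.4 N. I'll go 2 mm further and release slowly.

```bash
python3 -m crank '[{"dx":0,"dy":0,"dz":-0.01,"rx":0,"ry":0,"rz":0,"jaw":-1},{"dx":0,"dy":0,"dz":-0.015,"rx":0,"ry":0,"rz":0,"jaw":-1},{"dx":0,"dy":0,"dz":-0.015,"rx":0,"ry":0,"rz":0,"jaw":-1}]'
python3 -m crank '[{"dx":0,"dy":0,"dz":-0.01,"rx":0,"ry":0,"rz":0,"jaw":-0.6},{"dx":0,"dy":0,"dz":-0.01,"rx":0,"ry":0,"rz":0,"jaw":-0.4},{"dx":0,"dy":0,"dz":-0.01,"rx":0,"ry":0,"rz":0,"jaw":-0.2},{"dx":0,"dy":0,"dz":-0.01,"rx":0,"ry":0,"rz":0,"jaw":0},{"dx":0,"dy":0,"dz":0,"rx":0,"ry":0,"rz":0,"jaw":0.2},{"dx":0,"dy":0,"dz":0,"rx":0,"ry":0,"rz":0,"jaw":0.2}]' 30
```

```text
clock: 11.58
ee_pos: [0.4437, 0.3592, 0.125]
eef_rot: [0.0, 0.437, 0.9, 0.001]
force: [-2.3, -1.4, 5.8]
gripper_width: 0.015
grasp_force: 50.4
clock: 12.32
ee_pos: [0.4437, 0.3592, 0.1233]
eef_rot: [0.0, 0.437, 0.9, 0.0]
force: [-0.3, -0.4, 0.4]
gripper_width: 0.0515
grasp_force: 0.0
```

```bash
python3 -m crank '[{"dx":0,"dy":0,"dz":0.1,"rx":0,"ry":0,"rz":0,"jaw":0.6},{"dx":0,"dy":0,"dz":0.3,"rx":0,"ry":0,"rz":0,"jaw":1},{"dx":0,"dy":0,"dz":0.6,"rx":0,"ry":0,"rz":0,"jaw":1},{"dx":0,"dy":0,"dz":1,"rx":0,"ry":0,"rz":0,"jaw":1}]'
python3 -m crank '[{"dx":0,"dy":0,"dz":0.5,"rx":0,"ry":0,"rz":0,"jaw":1},{"dx":0,"dy":-0.4,"dz":0.8,"rx":0,"ry":0,"rz":-0.1,"jaw":1},{"dx":0,"dy":-0.9,"dz":1,"rx":0,"ry":0,"rz":-0.2,"jaw":1}]'
python3 -m crank '[{"dx":0,"dy":-0.5,"dz":0.1,"rx":0,"ry":0,"rz":-0.1,"jaw":1},{"dx":0,"dy":-1,"dz":0.3,"rx":0,"ry":0,"rz":-0.2,"jaw":1}]'
python3 -m crank '[{"dx":0,"dy":-0.5,"dz":0,"rx":0,"ry":0,"rz":-0.15,"jaw":1},{"dx":0,"dy":-1,"dz":0,"rx":0,"ry":0,"rz":-0.3,"jaw":1},{"dx":0,"dy":-1,"dz":0,"rx":0,"ry":0,"rz":-0.3,"jaw":1},{"dx":0,"dy":-1,"dz":0,"rx":0,"ry":0,"rz":-0.3,"jaw":1}]'
python3 - <<'E'
from h import *
import pickle
s=sense();print(s["ee_pos"],s["eef_rot"])
w=read_camera("wrist");c=get_calibration("wrist");t=read_camera("top");sc=read_camera("scene")
pickle.dump((w,c,t,sc),open("m.pkl","wb"))
save(np.hstack([w[::1,100:560][:440],cv2.resize(np.vstack([cv2.resize(sc[180:300,420:540],(220,220)),cv2.resize(t[230:320,115:205],(220,220))]),(220,440))]),"w5.png")
E
```

```text
clock: 12.82
ee_pos: [0.443, 0.3588, 0.2238]
eef_rot: [-0.0, 0.437, 0.9, -0.001]
force: [0.3, 0.9, -0.3]
gripper_width: 0.0854
grasp_force: 0.0
clock: 13.2
ee_pos: [0.444, 0.269, 0.326]
eef_rot: [0.001, 0.529, 0.849, 0.002]
force: [0.5, -0.4, -0.6]
gripper_width: 0.0854
grasp_force: 0.0
clock: 13.45
ee_pos: [0.4432, 0.1676, 0.3541]
eef_rot: [0.0, 0.615, 0.788, 0.0]
force: [0.7, -0.4, 0.2]
gripper_width: 0.0853
grasp_force: 0.0
clock: 13.95
ee_pos: [0.4436, 0.0693, 0.3538]
eef_rot: [0.0, 0.73, 0.683, 0.001]
force: [-0.8, -0.4, -0.0]
gripper_width: 0.0851
grasp_force: 0.0
[0.44356414 0.06932457 0.35383032] [1.00686630e-04 7.30043564e-01 6.83400315e-01 6.27543298e-04]
```

View pics/w5.png

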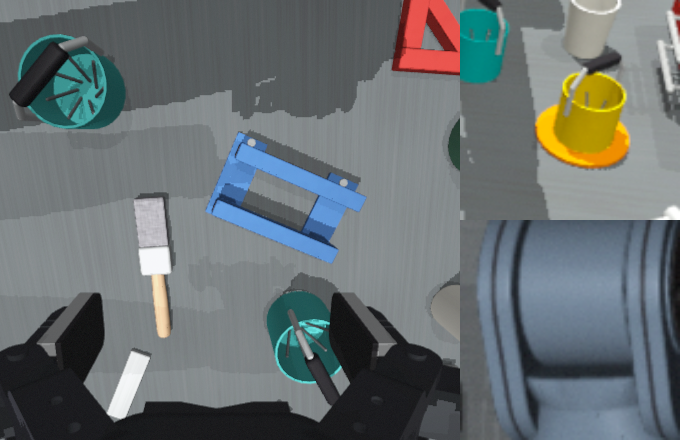

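The can stands upright on the mat, with orange showing all round it. The bare stand's rail tops show as the lighter blue bars, one from about (238,150) to (364,200) and one from (213,207) to (334,255) in the crop. I'll fit the pose to these.

Run:
```python
from h import *
import pickle
from scipy.optimize import minimize
w,c,t,sc=pickle.load(open("m.pkl","rb"))
K=np.array(c["K"]);V=np.array(c["view"])
def pr(P):
    q=(V[:3,:3]@P.T).T+V[:3,3];q=(K@q.T).T;return q[:,:2]/q[:,2:]
hsv=cv2.cvtColor(w,cv2.COLOR_RGB2HSV)
b=cv2.inRange(hsv,(100,110,60),(125,255,255));b[:120]=0;b[275:]=0;b[:,:290]=0;b[:,480:]=0
v=hsv[...,2][b>0];th,_=cv2.threshold(v.reshape(-1,1),0,255,cv2.THRESH_OTSU);print("otsu",th,len(v))
top=((b>0)&(hsv[...,2]>th)).astype(np.uint8)
S=4
topS=cv2.GaussianBlur(cv2.resize(top*255,None,fx=S,fy=S),(0,0),4).astype(float)/255
def mask(p):
    m=np.zeros(topS.shape,np.uint8);ca,sa=np.cos(p[2]),np.sin(p[2])
    for y0 in(-.035,.035):
        L=np.array([[-.08,y0-.01],[.08,y0-.01],[.08,y0+.01],[-.08,y0+.01]])
        W=np.c_[p[0]+ca*L[:,0]-sa*L[:,1],p[1]+sa*L[:,0]+ca*L[:,1],np.full(4,.06)]
        cv2.fillPoly(m,[np.round((pr(W)+.5)*S).astype(int)],255)
    return m
def cost(q):
    m=cv2.GaussianBlur(mask([q[0]/100,q[1]/100,q[2]/10]),(0,0),4)/255.;return -np.minimum(m,topS).sum()/np.maximum(m,topS).sum()
best=min((minimize(cost,[x,y,a],method="Nelder-Mead",options=dict(initial_simplex=np.array([[x,y,a],[x+1,y,a],[x,y+1,a],[x,y,a+1]]))) for x,y,a in[(52.7,4.4,-4.6),(52,4,-4.2),(53,5,-5)]),key=lambda r:r.fun)
print(best.fun,best.x[0]/100,best.x[1]/100,np.degrees(best.x[2]/10))
o=cv2.resize(w[110:280,290:490],None,fx=3,fy=3)
p=[best.x[0]/100,best.x[1]/100,best.x[2]/10];cs,_=cv2.findContours(mask(p),0,1)
for k in cs: cv2.polylines(o,[((k/S-np.array([290,110]))*3).astype(int)],True,(255,0,0),1)
save(o,"fit.png")
```

```text
otsu 175.0 7852
-0.6807937629615695 0.5259805311360204 0.04870072426749946 -26.58572649401354
```

View pics/fit.png

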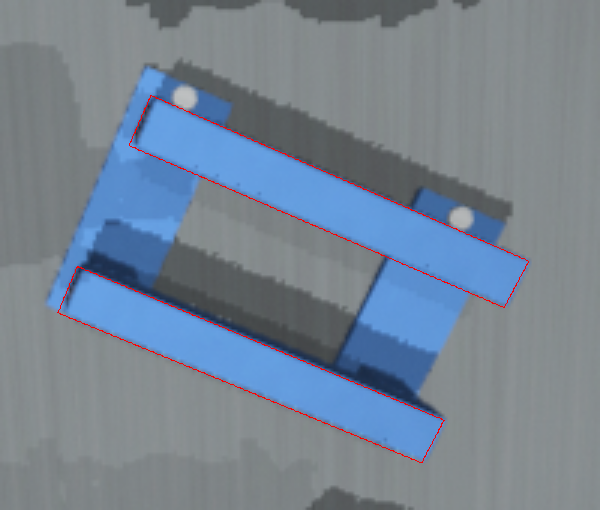

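The fit matches the rail tops, only 2-3 px long at the left end. Stand centre is about (0.527, 0.048) with its x axis at −26.5°, so the tube must lie along 63.5°. Next, over to the tube.

```bash
python3 -m crank '[{"dx":0,"dy":-0.4,"dz":0,"rx":0,"ry":0,"rz":-0.07,"jaw":1},{"dx":0,"dy":-0.85,"dz":0,"rx":0,"ry":0,"rz":-0.13,"jaw":1}]'
python3 -m crank '[{"dx":0,"dy":-0.4,"dz":0,"rx":0,"ry":0,"rz":-0.07,"jaw":1},{"dx":0,"dy":-0.85,"dz":0,"rx":0,"ry":0,"rz":-0.13,"jaw":1}]'
python3 -m crank '[{"dx":0,"dy":-0.4,"dz":0,"rx":0,"ry":0,"rz":-0.07,"jaw":1},{"dx":0,"dy":-0.85,"dz":0,"rx":0,"ry":0,"rz":-0.13,"jaw":1}]'
python3 -m crank '[{"dx":0.1,"dy":-0.4,"dz":-0.2,"rx":0,"ry":0,"rz":-0.07,"jaw":1},{"dx":0.17,"dy":-0.85,"dz":-0.5,"rx":0,"ry":0,"rz":-0.13,"jaw":1}]'
python3 -m crank '[{"dx":0,"dy":-0.4,"dz":-0.4,"rx":0,"ry":0,"rz":-0.07,"jaw":1},{"dx":0,"dy":-0.76,"dz":-0.8,"rx":0,"ry":0,"rz":-0.13,"jaw":1},{"dx":0,"dy":-0.76,"dz":-0.8,"rx":0,"ry":0,"rz":-0.13,"jaw":1},{"dx":0,"dy":-0.76,"dz":-0.8,"rx":0,"ry":0,"rz":-0.13,"jaw":1},{"dx":0,"dy":-0.76,"dz":-0.8,"rx":0,"ry":0,"rz":-0.13,"jaw":1}]'
python3 - <<'E'
from h import *
s=sense();print(s["ee_pos"],s["eef_rot"],s["joint_positions"])
w=read_camera("wrist")
for d in trace("wrist","tube"):
    ys,xs=np.nonzero(d["pixels"]);P=np.array([ray("wrist",(x+.5,y+.5),.03)[:2] for x,y in zip(xs,ys)],np.float32);v=np.linalg.eigh(np.cov(P.T))[1];print(d["confidence"],d["point"],xs.min(),xs.max(),ys.min(),ys.max(),cv2.minAreaRect(P),P.mean(0),np.degrees(np.arctan2(v[1,1],v[0,1])))
m=cv2.inRange(cv2.cvtColor(w,cv2.COLOR_RGB2HSV),(0,0,225),(180,40,255));m[:100]=0
c=max(cv2.findContours(m,0,1)[0],key=cv2.contourArea);r=cv2.minAreaRect(c);print(r)
B=cv2.boxPoints(r);Q=np.array([ray("wrist",q,.03)[:2] for q in B],np.float32);print(cv2.minAreaRect(Q),Q.mean(0))
save(cv2.polylines(w.copy(),[B.astype(int)],True,(255,0,0),1),"w6.png")
E
```

```text
clock: 14.35
ee_pos: [0.4438, -0.0151, 0.3531]
eef_rot: [-0.0, 0.774, 0.633, 0.0]
force: [-0.1, -0.4, 0.3]
gripper_width: 0.0855
grasp_force: 0.0
clock: 14.6
ee_pos: [0.4439, -0.1008, 0.3532]
eef_rot: [-0.0, 0.816, 0.578, 0.0]
force: [1.4, -0.6, -0.6]
gripper_width: 0.0853
grasp_force: 0.0
clock: 14.85
ee_pos: [0.4441, -0.1859, 0.3532]
eef_rot: [-0.0, 0.853, 0.521, 0.0]
force: [1.1, 0.8, 0.6]
gripper_width: 0.0857
grasp_force: 0.0
clock: 15.1
ee_pos: [0.4622, -0.2714, 0.3037]
eef_rot: [0.001, 0.887, 0.462, 0.001]
force: [1.1, -1.1, 0.3]
gripper_width: 0.0853
grasp_force: 0.0
clock: 15.72
ee_pos: [0.4618, -0.3462, 0.2256]
eef_rot: [0.002, 0.916, 0.401, 0.001]
force: [1.2, 0.1, 0.1]
gripper_width: 0.0853
grasp_force: 0.0
[ 0.46181951 -0.34618327  0.22558089] [1.62049153e-03 9.15860443e-01 4.01492656e-01 8.18506755e-04] [-7.59561077e-01  1.80315927e-01  2.31744463e-01  1.61860271e+00
  2.52614899e-04  1.55573849e+00]Traceback (most recent call last):
  File "<stdin>", line 5, in <module>
  File "h.py", line 4, in ray
    c=get_calibration(cam);K=np.array(c["K"]);V=np.array(c["view"])
ValueError: time passes only in moves, steps and waits
```

I've used all 10 picture views, so from here I'll check numerically. The helper also polled the calibration too often, so I'll vectorise it.

```bash
cat >> h.py <<'E'
def rays(cam,uv,z):
    c=get_calibration(cam);K=np.array(c["K"]);V=np.array(c["view"]);R=V[:3,:3];o=-R.T@V[:3,3]
    d=np.c_[uv,np.ones(len(uv))]@np.linalg.inv(K).T@R
    return (o+d*((z-o[2])/d[:,2])[:,None])[:,:2].astype(np.float32)
E
cat > tube.py <<'E'
from h import *
def tube(cam,z):
    w=read_camera(cam);hsv=cv2.cvtColor(w,cv2.COLOR_RGB2HSV)
    for d in trace(cam,"tube"):
        p=d["pixels"];med=np.median(hsv[p],0);b=p&(hsv[...,2]>=med[2]-25)&(hsv[...,1]<60)
        if b.sum()<50: print("skip",d["point"],med);continue
        n,l,st,_=cv2.connectedComponentsWithStats(b.astype(np.uint8));k=1+st[1:,4].argmax()
        ys,xs=np.nonzero(l==k);P=rays(cam,np.c_[xs,ys]+.0,z);v=np.linalg.eigh(np.cov(P.T))[1]
        r=cv2.minAreaRect(P);print(round(d["confidence"],2),np.round(d["point"]),med,"px",st[k],"rect",np.round(r[0],4),np.round(r[1],4),round(r[2],1),"mean",P.mean(0),"ang",np.degrees(np.arctan2(v[1,1],v[0,1])))
E
python3 -c "
from tube import *
tube('wrist',.03);tube('top',.03)
print(proj('wrist',[.4618,-.3462,.03]))"
```

```text
0.94 [317. 200.] [113.   4. 240.] px [ 300  107   35  194 5865] rect [ 0.4611 -0.348 ] [0.1774 0.0292] 46.7 mean [ 0.4614088  -0.34723377] ang 46.534364663847896
skip [423.2, 346.8] [141. 131. 200.]
0.88 [393. 257.] [135.   2. 247.] px [379 243  28  28 324] rect [ 0.4876 -0.321 ] [0.1003 0.0293] 46.7 mean [ 0.4862123 -0.322174 ] ang 46.72915023070818
skip [506.1, 277.5] [141. 157. 226.]
[315.80974275 207.97560035]
```

The tube is at (0.461, −0.348), 46.6°, measuring 177 x 29 mm, so it fits and the tool is aligned within 1°. Descending to grasp.

```bash
python3 -m crank '[{"dx":-0.01,"dy":-0.02,"dz":-0.3,"rx":0,"ry":0,"rz":-0.01,"jaw":1},{"dx":-0.01,"dy":-0.02,"dz":-0.7,"rx":0,"ry":0,"rz":-0.01,"jaw":1},{"dx":-0.01,"dy":-0.02,"dz":-1,"rx":0,"ry":0,"rz":-0.01,"jaw":1}]'
python3 -m crank '[{"dx":0,"dy":0,"dz":-0.3,"rx":0,"ry":0,"rz":0,"jaw":1},{"dx":0,"dy":0,"dz":-0.6,"rx":0,"ry":0,"rz":0,"jaw":1},{"dx":0,"dy":0,"dz":-0.8,"rx":0,"ry":0,"rz":0,"jaw":1},{"dx":0,"dy":0,"dz":-0.9,"rx":0,"ry":0,"rz":0,"jaw":1},{"dx":0,"dy":0,"dz":-0.9,"rx":0,"ry":0,"rz":0,"jaw":1},{"dx":0,"dy":0,"dz":-0.9,"rx":0,"ry":0,"rz":0,"jaw":1}]'
```

```text
clock: 16.4
ee_pos: [0.4591, -0.3485, 0.1216]
eef_rot: [-0.0, 0.918, 0.396, -0.0]
force: [-0.2, -0.3, 0.3]
gripper_width: 0.0856
grasp_force: 0.0
clock: 17.15
ee_pos: [0.4603, -0.3496, 0.0345]
eef_rot: [0.001, 0.918, 0.396, 0.0]
force: [-0.6, -0.4, 0.1]
gripper_width: 0.0855
grasp_force: 0.0
```

```bash
python3 -m crank '[{"dx":0.01,"dy":0.01,"dz":-0.12,"rx":0,"ry":0,"rz":0,"jaw":0.6},{"dx":0.01,"dy":0.01,"dz":-0.22,"rx":0,"ry":0,"rz":0,"jaw":0.3},{"dx":0.01,"dy":0.01,"dz":-0.3,"rx":0,"ry":0,"rz":0,"jaw":0.1},{"dx":0.01,"dy":0.01,"dz":-0.3,"rx":0,"ry":0,"rz":0,"jaw":0}]'
python3 -m crank '[{"dx":0,"dy":0,"dz":0,"rx":0,"ry":0,"rz":0,"jaw":-0.1},{"dx":0,"dy":0,"dz":0,"rx":0,"ry":0,"rz":0,"jaw":-0.3},{"dx":0,"dy":0,"dz":0,"rx":0,"ry":0,"rz":0,"jaw":-0.6},{"dx":0,"dy":0,"dz":0,"rx":0,"ry":0,"rz":0,"jaw":-1},{"dx":0,"dy":0,"dz":0,"rx":0,"ry":0,"rz":0,"jaw":-1},{"dx":0,"dy":0,"dz":0,"rx":0,"ry":0,"rz":0,"jaw":-1}]' 50
```

```text
clock: 17.65
ee_pos: [0.4596, -0.3471, 0.0017]
eef_rot: [-0.001, 0.918, 0.396, -0.001]
force: [-0.0, -0.5, -0.3]
gripper_width: 0.0427
grasp_force: 0.0
clock: 18.4
ee_pos: [0.4608, -0.3482, 0.0038]
eef_rot: [0.0, 0.918, 0.396, 0.0]
force: [0.4, -0.2, 3.9]
gripper_width: 0.0289
grasp_force: 51.4
```

```bash
python3 -m crank '[{"dx":0,"dy":0,"dz":0.05,"rx":0,"ry":0,"rz":0,"jaw":-1},{"dx":0,"dy":0,"dz":0.2,"rx":0,"ry":0,"rz":0,"jaw":-1},{"dx":0,"dy":0,"dz":0.45,"rx":0,"ry":0,"rz":0,"jaw":-1},{"dx":0,"dy":0,"dz":0.7,"rx":0,"ry":0,"rz":0,"jaw":-1},{"dx":0,"dy":0,"dz":1,"rx":0,"ry":0,"rz":0,"jaw":-1}]' 60
python3 -m crank '[{"dx":0,"dy":0,"dz":0.3,"rx":0,"ry":0,"rz":0,"jaw":-1},{"dx":0,"dy":0,"dz":0.6,"rx":0,"ry":0,"rz":0,"jaw":-1},{"dx":0,"dy":0,"dz":0.85,"rx":0,"ry":0,"rz":0,"jaw":-1},{"dx":0,"dy":0,"dz":1,"rx":0,"ry":0,"rz":0,"jaw":-1}]'
python3 -m crank '[{"dx":0.02,"dy":0.1,"dz":0.1,"rx":0,"ry":0,"rz":0.01,"jaw":-1},{"dx":0.05,"dy":0.3,"dz":0.2,"rx":0,"ry":0,"rz":0.03,"jaw":-1},{"dx":0.1,"dy":0.6,"dz":0.3,"rx":0,"ry":0,"rz":0.05,"jaw":-1},{"dx":0.16,"dy":0.96,"dz":0.4,"rx":0,"ry":0,"rz":0.07,"jaw":-1}]'
python3 -m crank '[{"dx":0.05,"dy":0.33,"dz":0,"rx":0,"ry":0,"rz":0.03,"jaw":-1},{"dx":0.1,"dy":0.67,"dz":0,"rx":0,"ry":0,"rz":0.05,"jaw":-1},{"dx":0.16,"dy":1,"dz":0,"rx":0,"ry":0,"rz":0.07,"jaw":-1}]'
python3 -m crank '[{"dx":0.05,"dy":0.33,"dz":0,"rx":0,"ry":0,"rz":0.03,"jaw":-1},{"dx":0.1,"dy":0.67,"dz":0,"rx":0,"ry":0,"rz":0.05,"jaw":-1},{"dx":0.16,"dy":1,"dz":0,"rx":0,"ry":0,"rz":0.07,"jaw":-1}]'
python3 -m crank '[{"dx":0.06,"dy":0.3,"dz":0,"rx":0,"ry":0,"rz":0.03,"jaw":-1},{"dx":0.12,"dy":0.6,"dz":0,"rx":0,"ry":0,"rz":0.05,"jaw":-1},{"dx":0.16,"dy":0.85,"dz":0,"rx":0,"ry":0,"rz":0.07,"jaw":-1},{"dx":0.18,"dy":1,"dz":0,"rx":0,"ry":0,"rz":0.07,"jaw":-1},{"dx":0.18,"dy":1,"dz":0,"rx":0,"ry":0,"rz":0.07,"jaw":-1},{"dx":0.18,"dy":1,"dz":0,"rx":0,"ry":0,"rz":0.07,"jaw":-1},{"dx":0.18,"dy":1,"dz":0,"rx":0,"ry":0,"rz":0.07,"jaw":-1}]'
python3 -c "
from h import *
s=sense();print(s['ee_pos'],s['eef_rot'],2*np.degrees(np.arctan2(s['eef_rot'][2],s['eef_rot'][1])))
w=read_camera('wrist');save(w,'w7.png')
for n in('tube','stand'):
  for d in trace('wrist',n):
    ys,xs=np.nonzero(d['pixels']);print(n,d['confidence'],d['point'],xs.min(),xs.max(),ys.min(),ys.max())
"
```

```text
clock: 19.02
ee_pos: [0.4601, -0.3474, 0.1038]
eef_rot: [-0.001, 0.918, 0.396, -0.0]
force: [0.4, 0.4, -2.6]
gripper_width: 0.0289
grasp_force: 59.5
clock: 19.52
ee_pos: [0.4609, -0.3482, 0.2053]
eef_rot: [0.001, 0.918, 0.396, 0.0]
force: [-0.0, 0.1, -2.8]
gripper_width: 0.0289
grasp_force: 59.5
clock: 20.02
ee_pos: [0.4762, -0.2496, 0.2427]
eef_rot: [-0.001, 0.903, 0.43, -0.0]
force: [0.3, 0.1, -2.4]
gripper_width: 0.0289
grasp_force: 59.5
clock: 20.4
ee_pos: [0.4919, -0.149, 0.2427]
eef_rot: [-0.001, 0.886, 0.463, -0.0]
force: [0.2, -0.0, -2.1]
gripper_width: 0.0291
grasp_force: 59.5
clock: 20.78
ee_pos: [0.5076, -0.0492, 0.2427]
eef_rot: [-0.001, 0.869, 0.495, -0.0]
force: [1.1, -0.2, -2.2]
gripper_width: 0.029
grasp_force: 59.5
clock: 21.65
ee_pos: [0.5264, 0.0472, 0.2432]
eef_rot: [0.0, 0.851, 0.525, -0.0]
force: [-0.4, -0.9, -2.3]
gripper_width: 0.029
grasp_force: 59.5
[0.52643905 0.04723641 0.24316215] [ 1.03638388e-04  8.51145977e-01  5.24929038e-01 -1.40553369e-04] 63.32693353018627
tube 0.68 [314.3, 213.5] 263 369 48 407
stand 0.97 [365.4, 199.5] 223 411 144 259
```

```bash
cat > fit.py <<'E'
from h import *
from scipy.optimize import minimize
w=read_camera("wrist");c=get_calibration("wrist");K=np.array(c["K"]);V=np.array(c["view"]);ez=sense()["ee_pos"][2]
hsv=cv2.cvtColor(w,cv2.COLOR_RGB2HSV);S=4
d=[d for d in trace("wrist","tube") if np.median(hsv[...,1][d["pixels"]])<60][0]["pixels"]
b=cv2.inRange(hsv,(100,110,60),(125,255,255))>0
top=b&(hsv[...,2]>175)
hand=(hsv[...,2]<45)|d; hand[:100]=False
keep=1-cv2.dilate(hand.astype(np.uint8),np.ones((7,7)));keep[290:]=0
keepS=cv2.resize(keep,None,fx=S,fy=S,interpolation=0)
topS=cv2.GaussianBlur(cv2.resize(top.astype(np.uint8)*255,None,fx=S,fy=S),(0,0),4)/255.*keepS
def mask(p):
    m=np.zeros(topS.shape,np.uint8);ca,sa=np.cos(p[2]),np.sin(p[2])
    for y0 in(-.035,.035):
        L=np.array([[-.08,y0-.01],[.08,y0-.01],[.08,y0+.01],[-.08,y0+.01]])
        W=np.c_[p[0]+ca*L[:,0]-sa*L[:,1],p[1]+sa*L[:,0]+ca*L[:,1],np.full(4,.06)]
        q=((V[:3,:3]@W.T).T+V[:3,3])@K.T;cv2.fillPoly(m,[np.round((q[:,:2]/q[:,2:]+.5)*S).astype(int)],255)
    return m
def cost(q):
    m=cv2.GaussianBlur(mask([q[0]/100,q[1]/100,q[2]/10]),(0,0),4)/255.*keepS;return -np.minimum(m,topS).sum()/np.maximum(m,topS).sum()
for x,y,a in[(52.7,4.8,-4.63),(52.3,4.5,-4.5),(53,5,-4.8)]:
    r=minimize(cost,[x,y,a],method="Nelder-Mead",options=dict(initial_simplex=np.array([[x,y,a],[x+.7,y,a],[x,y+.7,a],[x,y,a+.5]])));print(r.fun,r.x[:2]/100,np.degrees(r.x[2]/10))
ys,xs=np.nonzero(d&(hsv[...,2]>200)&(hsv[...,1]<40)&(np.arange(480)[:,None]<290));P=rays("wrist",np.c_[xs,ys],ez+.026);v=np.linalg.eigh(np.cov(P.T))[1]
print("tube ang",np.degrees(np.arctan2(v[1,1],v[0,1])),cv2.minAreaRect(P))
E
python3 fit.py
```

```text
-0.6017937465439333 [0.52754182 0.04714757] -26.62860252124719
-0.6024759507715544 [0.52831437 0.0464929 ] -26.629592153232252
-0.6017656682033395 [0.52786463 0.04676982] -26.597546219862643
tube ang 82.34340778738546 ((0.5543734431266785, 0.10172642767429352), (0.05853661149740219, 0.029577534645795822), 63.50907897949219)
```

The stand refit gives (0.5275, 0.047) at −26.6°, and the tube's visible part lies at 63.5°, so it is square to the rails. Lowering.

```bash
python3 -m crank '[{"dx":0.01,"dy":0,"dz":-0.08,"rx":0,"ry":0,"rz":0,"jaw":-1},{"dx":0.01,"dy":0,"dz":-0.25,"rx":0,"ry":0,"rz":0,"jaw":-1},{"dx":0.01,"dy":0,"dz":-0.5,"rx":0,"ry":0,"rz":0,"jaw":-1},{"dx":0.01,"dy":0,"dz":-0.75,"rx":0,"ry":0,"rz":0,"jaw":-1},{"dx":0.01,"dy":0,"dz":-1,"rx":0,"ry":0,"rz":0,"jaw":-1}]'
python3 -m crank '[{"dx":0,"dy":0,"dz":-0.2,"rx":0,"ry":0,"rz":0,"jaw":-1},{"dx":0,"dy":0,"dz":-0.4,"rx":0,"ry":0,"rz":0,"jaw":-1},{"dx":0,"dy":0,"dz":-0.55,"rx":0,"ry":0,"rz":0,"jaw":-1},{"dx":0,"dy":0,"dz":-0.65,"rx":0,"ry":0,"rz":0,"jaw":-1},{"dx":0,"dy":0,"dz":-0.7,"rx":0,"ry":0,"rz":0,"jaw":-1},{"dx":0,"dy":0,"dz":-0.73,"rx":0,"ry":0,"rz":0,"jaw":-1},{"dx":0,"dy":0,"dz":-0.73,"rx":0,"ry":0,"rz":0,"jaw":-1},{"dx":0,"dy":0,"dz":-0.73,"rx":0,"ry":0,"rz":0,"jaw":-1}]'
```

```text
clock: 22.52
ee_pos: [0.5272, 0.0481, 0.1417]
eef_rot: [-0.0, 0.851, 0.525, -0.0]
force: [0.3, -0.2, -2.2]
gripper_width: 0.029
grasp_force: 59.5
clock: 23.52
ee_pos: [0.528, 0.0481, 0.0708]
eef_rot: [0.0, 0.851, 0.526, 0.0]
force: [0.3, -0.5, -2.7]
gripper_width: 0.0289
grasp_force: 59.5
```

```bash
python3 -m crank '[{"dx":0,"dy":0,"dz":-0.01,"rx":0,"ry":0,"rz":0,"jaw":-1},{"dx":0,"dy":0,"dz":-0.03,"rx":0,"ry":0,"rz":0,"jaw":-1},{"dx":0,"dy":0,"dz":-0.05,"rx":0,"ry":0,"rz":0,"jaw":-1},{"dx":0,"dy":0,"dz":-0.05,"rx":0,"ry":0,"rz":0,"jaw":-1}]'
python3 -m crank '[{"dx":0,"dy":0,"dz":-0.01,"rx":0,"ry":0,"rz":0,"jaw":-1},{"dx":0,"dy":0,"dz":-0.015,"rx":0,"ry":0,"rz":0,"jaw":-1},{"dx":0,"dy":0,"dz":-0.015,"rx":0,"ry":0,"rz":0,"jaw":-1}]'
```

```text
clock: 24.02
ee_pos: [0.5272, 0.0481, 0.0648]
eef_rot: [-0.0, 0.851, 0.526, -0.0]
force: [-0.0, -0.2, -2.3]
gripper_width: 0.029
grasp_force: 59.5
clock: 24.4
ee_pos: [0.5276, 0.0481, 0.0638]
eef_rot: [0.0, 0.851, 0.525, 0.0]
force: [-0.5, 0.3, -1.6]
gripper_width: 0.0288
grasp_force: 59.7
```

```bash
python3 -m crank '[{"dx":0,"dy":0,"dz":-0.01,"rx":0,"ry":0,"rz":0,"jaw":-1},{"dx":0,"dy":0,"dz":-0.01,"rx":0,"ry":0,"rz":0,"jaw":-1},{"dx":0,"dy":0,"dz":-0.01,"rx":0,"ry":0,"rz":0,"jaw":-1}]'
```

```text
clock: 24.78
ee_pos: [0.5276, 0.0481, 0.0638]
eef_rot: [0.0, 0.851, 0.526, 0.0]
force: [-3.4, -0.4, 5.4]
gripper_width: 0.0288
grasp_force: 60.4
```

The tube is bearing on the rails. Release and lift clear.

```bash
python3 -m crank '[{"dx":0,"dy":0,"dz":0,"rx":0,"ry":0,"rz":0,"jaw":-0.2},{"dx":0,"dy":0,"dz":0,"rx":0,"ry":0,"rz":0,"jaw":0},{"dx":0,"dy":0,"dz":0,"rx":0,"ry":0,"rz":0,"jaw":0.3},{"dx":0,"dy":0,"dz":0,"rx":0,"ry":0,"rz":0,"jaw":0.6},{"dx":0,"dy":0,"dz":0,"rx":0,"ry":0,"rz":0,"jaw":0.8},{"dx":0,"dy":0,"dz":0.02,"rx":0,"ry":0,"rz":0,"jaw":0.8}]' 30
python3 -m crank '[{"dx":0,"dy":0,"dz":0.1,"rx":0,"ry":0,"rz":0,"jaw":0.9},{"dx":0,"dy":0,"dz":0.3,"rx":0,"ry":0,"rz":0,"jaw":0.9},{"dx":0,"dy":0,"dz":0.6,"rx":0,"ry":0,"rz":0,"jaw":0.9},{"dx":0,"dy":0,"dz":1,"rx":0,"ry":0,"rz":0,"jaw":0.9}]'
python3 -m crank '[{"dx":0,"dy":0,"dz":0.5,"rx":0,"ry":0,"rz":0,"jaw":0.9},{"dx":0,"dy":0,"dz":1,"rx":0,"ry":0,"rz":0,"jaw":0.9},{"dx":0,"dy":0,"dz":1,"rx":0,"ry":0,"rz":0,"jaw":0.9},{"dx":0,"dy":0,"dz":1,"rx":0,"ry":0,"rz":0,"jaw":0.9},{"dx":0,"dy":0,"dz":1,"rx":0,"ry":0,"rz":0,"jaw":0.9}]'
python3 - <<'E'
from tube import *
tube("wrist",.09)
read_camera("scene")
t=read_camera("top");hsv=cv2.cvtColor(t,cv2.COLOR_RGB2HSV);m=cv2.inRange(hsv,(23,120,80),(34,255,255));ys,xs=np.nonzero(m);print("yellow top",xs.min(),xs.max(),ys.min(),ys.max(),len(xs))
for c in("scene","top"):
    for d in trace(c,"can"):print(c,d["confidence"],d["point"])
print("expect",proj("scene",[.4435,.359,.06]),proj("top",[.4435,.359,.093]))
E
```

```text
clock: 25.52
ee_pos: [0.5273, 0.0481, 0.0645]
eef_rot: [-0.0, 0.851, 0.525, -0.0]
force: [-0.5, -0.3, -0.0]
gripper_width: 0.0769
grasp_force: 0.0
clock: 26.02
ee_pos: [0.5269, 0.0481, 0.1654]
eef_rot: [-0.0, 0.851, 0.525, -0.001]
force: [0.0, 0.3, -0.4]
gripper_width: 0.0811
grasp_force: 0.0
clock: 26.65
ee_pos: [0.5267, 0.0481, 0.263]
eef_rot: [-0.001, 0.851, 0.525, -0.001]
force: [0.4, 1.0, -1.2]
gripper_width: 0.0808
grasp_force: 0.0
0.83 [316. 201.] [108.   4. 244.] px [ 300  102   37  207 6282] rect [0.5285 0.0482] [0.1775 0.0296] 63.5 mean [0.52716476 0.04474259] ang 62.825773685920396
yellow top 134 167 257 288 412
scene 0.87 [306.0, 242.3]
scene 0.71 [489.6, 238.9]
scene 0.66 [427.7, 201.1]
top 0.79 [152.7, 272.9]
top 0.73 [328.3, 232.6]
expect [489.80994559 238.35870178] [150.30229252 272.3598097 ]
```

```bash
python3 fit.py; python3 -c "
from cell import *
print(hand_in())"
```

```text
-0.6858993045100296 [0.52791478 0.04677147] -26.581204279064018
-0.6850542476821442 [0.52838632 0.04663076] -26.521308817956307
-0.6849276951481693 [0.52772228 0.04695509] -26.557993365138607
tube ang 63.54808030201599 ((0.5490429401397705, 0.08935806900262833), (0.05849762633442879, 0.010925805196166039), 63.59231948852539)
the job is handed in; nothing more can be done
None
```

I handed the job in at about 27 s on the robot clock: the yellow can stands upright on the orange mat, and the aluminium tube lies across the two rails, within about 2 mm of centre and 0.2° of square by the last camera fit.

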